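# Swap the rinsing pot for the hand crank on a watchmaker's spin stand

## Task

Take the steel rinsing pot by its red handle, lift it off the four pins of the green spin stand and, keeping it upright, set it down gently, wholly on the round cork pad. Then fit the crank's square-bored hub onto the stand's square brass shaft that the pot was covering, turned so that its arm clears the stand's tower and the green bottle, push it fully home until the hub sits on the stand's base, and let go. Leave the other loose things on the bench standing where they are.

Things in the scene. Friction and masses are not known exactly. Their poses are not given: they have to be found in the camera images.
- stand: Fixed green spin stand, base 130 x 130 mm, 30 mm high. Origin: centre of its underside, on the shaft axis; z up. Four steel pins, 12 mm diameter, at x, y = +/-28 mm, tops at z = 66 mm. Its tower fills x = 60 to 105, y = -40 to 40 mm, up to z = 133 mm, so the crank's arm cannot point along the stand's +x; along +y and -y it is free, along -x only if the green bottle leaves room.
- shaft_top (a point): Centre of the top of the stand's square brass shaft: 16 mm wide, faces parallel to the stand's x and y, edges slightly chamfered, from z = 30 mm (the base's top) to 60 mm on the stand's axis. It does not turn. Hidden under the pot at the start.
- pot: Loose open steel rinsing pot, 84 mm diameter, 60 mm high, 0.3 to 0.65 kg, at the start on the four pins. Origin: centre of its underside; z up. Thin rods at x = +/-40 mm carry the rigid handle over its mouth.
- pot_grip (a point): Centre of the pot's red handle bar, 100 mm above the pot's underside: 64 mm long along the pot's x, 12 mm wide (y), 14 mm tall. Pinch it from above, fingers closing along the pot's y.
- crank: Loose crank, 0.17 to 0.29 kg, on the mat. Origin: centre of the underside of its aluminium hub; z up. Hub 38 x 38 x 42 mm; from below a blind square bore, 19 mm wide, 33 mm deep, faces parallel to x and y. Arm along +x, 14 mm wide, z = 42 to 52, x = -11 to 77 mm; 16 mm knob at x = 67, up to z = 78 mm.
- crank_grip (a point): Middle of the crank's yellow grip block, on the bore axis, 68 mm above the hub's underside: 28 mm (x) by 18 mm (y), z = 50 to 82 mm. Pinch it from above with fingers closing along the crank's y, clear of the arm. With the crank home its origin is 30 mm above the bench.
- pad: Fixed round cork pad on the bench, 124 mm diameter, 6 mm thick. Origin at the centre of its underside.
- mat: Fixed pink work mat, 230 x 230 mm, 3 mm thick, on which the crank, oiler, tin and watch stand. Origin at the centre of its underside.
- solvent: Loose whitish clear bottle with a red cap, 48 mm diameter, 145 mm high, beside the cork pad. Bystander. Origin at the centre of its underside.
- jar: Loose amber jar, 54 mm diameter, 65 mm high, beside the cork pad. Bystander. Origin at the centre of its underside.
- oiler: Loose black bottle, 32 mm diameter, 70 mm high, on the mat. Bystander. Origin at the centre of its underside.
- tin: Loose brass tin, 44 mm diameter, 35 mm high, on the mat. Bystander. Origin at the centre of its underside.
- watch: Loose pocket watch lying face up on the mat, 48 mm diameter, 12 mm thick, its bow reaching 42 mm along its x. Bystander. Origin at the centre of its underside.
- driver: Loose orange-handled screwdriver, 150 mm long, lying along its x on the bench before the stand. Bystander. Origin under its middle.
- cleaner: Loose green glass bottle with a white cap, 38 mm diameter, 110 mm high, close to the stand's base on its -x side, where it may stand in the way of the crank's arm. Bystander. Origin at the centre of its underside.
Mind the look-alikes: they are no part of the job. There is more than one size of the stand; the job needs the larger.

How it is judged:
By the outcome, as a careful person would: the job done as asked, in the order asked, and still so for the second after the job is handed in, with the robot touching nothing.
It also fails if it takes over 64 s, if anything falls off the work surface, if the arm or the gripper's body presses on something with over 40 N, if the wrist force passes 120 N, or if a joint passes its speed limit or range.

## Robot

A 6-joint arm with a two-finger parallel gripper is mounted at the origin on the work surface. World frame = base frame: x ahead of the robot, y to its left, z up, the work surface at z = 0. Lengths are in mm, angles in rad, forces in N, time in s.
With the tool pointing down it reaches from about 350 to 775 mm from the base axis. Payload 5.5 kg.
Tool frame: the origin (TCP) lies midway between the tips of the shut fingers; the grasp point (between the pads) lies 19 mm behind it; z points along the fingers, y is the line along which they close (so a half turn about z gives the same grasp; the last joint's range is limited). The gripper opens to 85 mm and grips with 20 to 120 N. Pads are 22 mm wide; open, the fingers measure 114 mm over their backs; the gripper's body (76 mm by 85 mm) begins 54 mm behind the grasp point. The pads swing forward as they close: fully open they stand 13 mm farther back than shut.
Start: joints at [-1.267, 0.313, 0.046, 1.304, 0, 1.431], TCP at [246.892, -519.342, 231.323] pointing down, gripper open.
Joint ranges: [-2.76, 2.76], [-0.86, 1.69], [-1.03, 1.26], [-2.2, 2.34], [-1.47, 1.5], [-3.14, 3.14]. Speed limits (rad/s): [2.57, 2.57, 3.14, 3.14, 3.14, 3.14].

## Interface

Orientations are given as a unit quaternion [x, y, z, w].
In Python, from station import readout, get_image, workorder gives the robot as it stands.
- The arm moves only by the tool drive_tool, never from a script. Its argument "motion" is a list of rows, each an object of numbers: "wx", "wy", "wz": the turn, a rotation vector about the tool's x, y, z in rad; "dx", "dy", "dz": the shift along the tool's x, y, z in cm; "hand": the closure, from -1 (fully open) to 1 (shut), so that 0 is half open. A call has exactly 8 rows; each row shifts and turns the commanded pose from where the row before left it, along the tool's axes as they then stand; what a row does not reach is not made up. A row lasts 1/8 s, in which the tool goes at most 62.5 mm and 10.7 degrees, less where a joint would pass 70% of its speed; a pose out of reach is approached as far as the arm can. A call is refused whole if a number of a shift passes 6.25 or a number of a turn 0.188, either way. A call with a gripper value outside its range is refused whole. The fingers move at their own pace and stop on an object; "newtons" is the grip in N (left out, the last holds). Time passes only in rows, so rows that do not move let the fingers close, or fill a call up. It gives the time, the measured TCP pose, the force, the opening and the grip force at its end, in the units of the state.
- readout.observe(): the state, without advancing time (a new reading comes with each control period).
- get_image(name): name is "side" or "top"; returns a dict with "image" (384x512x3 uint8, red, green, blue), "vertical_fov" (degrees; the focal length in pixels is half the picture's height over the tangent of half this angle, whatever the lens; pixels are square), "cx", "cy" (the principal point, pixels), "distortion" ([k1, k2, p1, p2, k3] as OpenCV has them; the pictures are not rectified), "R" (3x3) and "t" (3): a world point X has camera coordinates R X + t. Camera axes: x right, y down, z forward; pixel columns grow to the right and rows downward; lengths in mm; the calibration is good to about 2 mm. A picture is of the moment at which its call begins. There is no depth.
- workorder.hand_in(): hands the job in; it is judged then, once.
The state is a dict: "t": time; "joint_positions": joint angles; "joint_velocities": joint speeds; "joint_torque": joint torques, N m; "tcp_pos": TCP position; "tool_rot": TCP orientation; "force": force on the tool from outside, world axes, zero at the start; "wrist_torque": the same for the moment, N m; "finger_gap": finger opening in mm; "grip_force": force on a finger pad.
Only numpy, scipy, OpenCV 4.12 (cv2) and the standard library are available. Lean on these libraries where they do the work, as an engineer would, in place of code of your own. Each camera call takes 0.05 s, during which the arm holds its last target. There are 200 camera calls.

## Working session

There is one attempt and no reset: what is moved stays moved. The work goes in short steps, Python scripts to look and compute and a tool call to move; the robot and the scene stay as the last step left them, time stands still between calls to the robot, and variables do not carry over. Pictures are saved under pics/ and viewed, at most 10 in all, crops included, and the job is handed in when it is done.

Besides the shell and the picture viewer there is one more tool, called after "Request:" in YAML: its name, and indented under it one key for each argument. drive_tool: Moves the arm, as the interface text tells. Its arguments: {"type":"object","properties":{"motion":{"type":"array","items":{"type":"object","properties":{"wx":{"type":"number"},"wy":{"type":"number"},"wz":{"type":"number"},"dx":{"type":"number"},"dy":{"type":"number"},"dz":{"type":"number"},"hand":{"type":"number"}}}},"newtons":{"type":"number"}},"required":["motion"]}

```bash
ls; mkdir -p pics; cat > h.py <<'E'
import numpy as np, cv2
from station import readout,get_image,workorder
def cam(d):
    f=384/2/np.tan(np.radians(d["vertical_fov"])/2)
    return np.array([[f,0,d["cx"]],[0,f,d["cy"]],[0,0,1.]]),np.array(d["distortion"],float),np.array(d["R"],float),np.array(d["t"],float)
def ray(d,uv):
    K,D,R,t=cam(d); p=cv2.undistortPoints(np.array([[uv]],float),K,D)[0,0]
    return -R.T@t, R.T@np.array([p[0],p[1],1.])
def onz(d,uv,z):
    c,v=ray(d,uv); return c+v*(z-c[2])/v[2]
def two(d1,u1,d2,u2):
    c1,v1=ray(d1,u1);c2,v2=ray(d2,u2)
    s=np.linalg.lstsq(np.c_[v1,-v2],c2-c1,rcond=None)[0]
    a=c1+v1*s[0];b=c2+v2*s[1];return (a+b)/2,np.linalg.norm(a-b)
def proj(d,X):
    K,D,R,t=cam(d); return cv2.projectPoints(np.array(X,float).reshape(-1,3),cv2.Rodrigues(R)[0],t,K,D)[0][:,0]
def save(d,name,crop=None,s=1.5):
    im=d["image"][:,:,::-1]
    if crop: x0,y0,x1,y1=crop; im=im[y0:y1,x0:x1]
    cv2.imwrite("pics/"+name,cv2.resize(np.ascontiguousarray(im),None,fx=s,fy=s,interpolation=cv2.INTER_CUBIC))
def blobs(d,lo,hi,amin=15):
    hsv=cv2.cvtColor(d["image"],cv2.COLOR_RGB2HSV); m=cv2.inRange(hsv,lo,hi)
    n,l,st,c=cv2.connectedComponentsWithStats(m)
    return [(c[i].round(1),st[i].tolist()) for i in range(1,n) if st[i,4]>=amin]
E
python3 - <<'E'
from h import *
for n in("side","top"):
    d=get_image(n); save(d,n+"0.png"); np.save(n+"0.npy",d,allow_pickle=True)
    print(n,-np.array(d["R"]).T@np.array(d["t"]),d["vertical_fov"],np.array(d["R"]).round(2).tolist())
print(readout.observe())
E
```

```text
pics
side [144.86358405 810.08002161 967.69858757] 46.24003576278541 [[-0.92, -0.4, 0.01], [-0.28, 0.63, -0.72], [0.29, -0.66, -0.69]]
top [ 418.37098584   30.56254447 1201.00509258] 54.04905774807128 [[0.02, -1.0, 0.02], [-1.0, -0.02, -0.06], [0.06, -0.02, -1.0]]
{'t': 0.1, 'joint_positions': array([-1.26657102e+00,  3.13936757e-01,  4.50971147e-02,  1.30357819e+00,
       -4.08758052e-05,  1.43122182e+00]), 'joint_velocities': array([-0.00094829, -0.00106648,  0.00296177, -0.00238933,  0.00081176,
       -0.00024963]), 'joint_torque': array([ 1.29622498e-03, -4.81729209e+01,  2.99241811e+01,  1.27795176e-02,
       -1.69966524e-04,  1.06465509e-05]), 'tcp_pos': array([ 246.74892928, -518.87219319,  230.4933581 ]), 'tool_rot': array([ 9.75480748e-01,  2.20083284e-01, -8.70390247e-05, -8.06328285e-04]), 'force': array([ 0.72597565, -0.37313837, -0.02803842]), 'wrist_torque': array([-0.00534211,  0.06382714, -0.0007334 ]), 'grip_force': 0.0, 'finger_gap': 85.47587495603968}
```

View pics/side0.png

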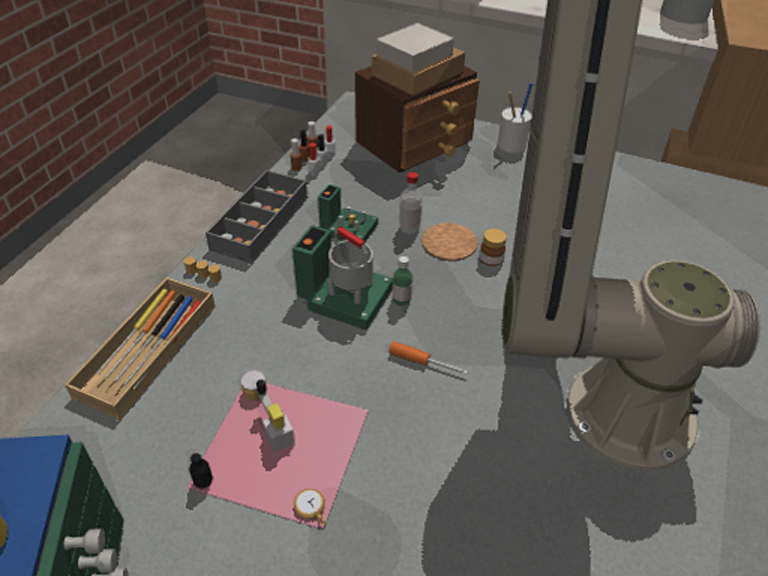

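View pics/top0.png

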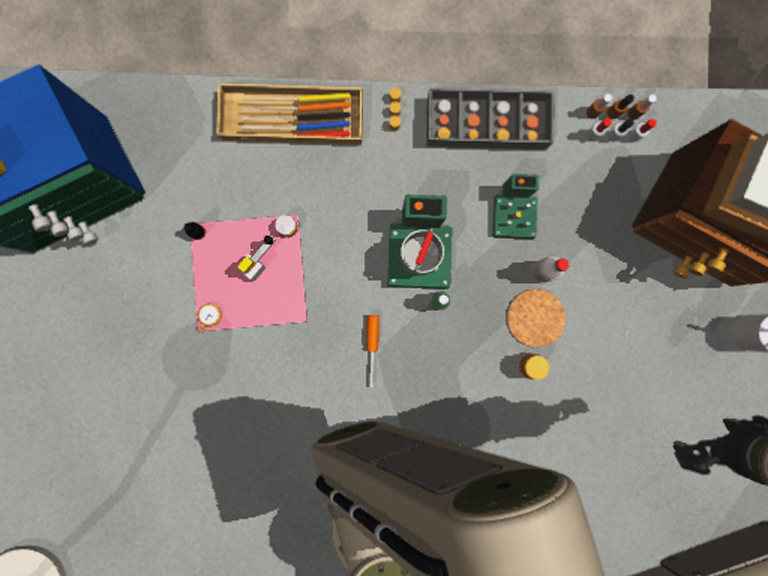

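The overview shows the red handle at top (424,248)/1.5, the crank's yellow block at (246,264)/1.5 with its knob at (268,240)/1.5, and the cork pad at (536,318)/1.5. The larger stand is the left one. The cleaner stands on its -x side, toward the robot.

```bash
cat > m.py <<'E'
from h import *
T=np.load("top0.npy",allow_pickle=True).item();S=np.load("side0.npy",allow_pickle=True).item()
def reg(d,lo,hi,box):
    hsv=cv2.cvtColor(d["image"],cv2.COLOR_RGB2HSV); m=cv2.inRange(hsv,lo,hi)
    k=np.zeros_like(m); x0,y0,x1,y1=[int(v/1.5) for v in box]; k[y0:y1,x0:x1]=m[y0:y1,x0:x1]
    n,l,st,c=cv2.connectedComponentsWithStats(k); i=1+np.argmax(st[1:,4]); p=np.argwhere(l==i)[:,::-1]
    return p.astype(float)
def show(n,d,p,z):
    r=cv2.minAreaRect(p.astype(np.float32)); b=cv2.boxPoints(r)
    W=np.array([onz(d,q,z)[:2] for q in b]); c=W.mean(0)
    e=[W[1]-W[0],W[2]-W[1]]
    print(n,len(p),"uv",p.mean(0).round(1),"cen",onz(d,p.mean(0),z).round(1)[:2],"rect",c.round(1),[(np.linalg.norm(v).round(1),np.degrees(np.arctan2(v[1],v[0])).round(1)) for v in e])
    return p.mean(0)
red=((0,150,90),(6,255,255));yel=((24,130,110),(34,255,255));cork=((8,80,110),(20,255,255));grn=((65,90,20),(90,255,255));pink=((160,40,120),(179,255,255))
a=show("handle top",T,reg(T,*red,(400,220,450,280)),173)
b=show("handle side",S,reg(S,*red,(325,215,375,260)),166); print(two(T,a,S,b))
a=show("yel top",T,reg(T,*yel,(225,240,275,290)),85)
b=show("yel side",S,reg(S,*yel,(260,395,295,435)),72); print(two(T,a,S,b))
show("pad top",T,reg(T,*cork,(495,280,580,350)),6)
show("pad side",S,reg(S,*cork,(410,215,485,265)),6)
show("stand top",T,reg(T,*grn,(380,226,460,292)),30)
show("tower top",T,reg(T,*grn,(395,190,450,224)),133)
show("mat",T,reg(T,*pink,(180,205,315,335)),3)
E
python3 m.py; python3 - <<'E'
from m import *
save(T,"z1.png",(245,120,395,260),4)
save(T,"z2.png",(115,130,215,230),5)
E
```

```text
handle top 92 uv [282.8 164.7] cen [563.8 -56.6] rect [563.6 -56.4] [(np.float64(62.3), np.float64(-20.6)), (np.float64(11.3), np.float64(-110.6))]
handle side 73 uv [233.2 156.9] cen [562.4 -59.9] rect [562.5 -58.1] [(np.float64(18.7), np.float64(-85.3)), (np.float64(63.6), np.float64(161.2))]
(array([562.99752467, -57.59594941, 167.80167479]), np.float64(3.189364888859948))
yel top 54 uv [162.9 175.9] cen [534.1 290.8] rect [533.1 291.1] [(np.float64(27.0), np.float64(-42.9)), (np.float64(16.8), np.float64(-133.7))]
yel side 63 uv [182.9 274. ] cen [536.8 286.3] rect [536.6 286.3] [(np.float64(17.5), np.float64(-122.9)), (np.float64(26.2), np.float64(140.6))]
(array([533.83592618, 291.50469832,  80.51693255]), np.float64(1.572457674922704))
pad top 1187 uv [357.1 211.6] cen [ 442.8 -309.9] rect [ 441.7 -309.5] [(np.float64(121.3), np.float64(-88.7)), (np.float64(120.7), np.float64(-179.9))]
pad side 698 uv [299.4 160.3] cen [ 438.1 -307.1] rect [ 439.4 -307.3] [(np.float64(123.3), np.float64(-155.8)), (np.float64(119.1), np.float64(107.2))]
stand top 795 uv [278.6 174.3] cen [553.3
[... 1195 characters left out ...]
09.9] rect [ 441.7 -309.5] [(np.float64(121.3), np.float64(-88.7)), (np.float64(120.7), np.float64(-179.9))]
pad side 698 uv [299.4 160.3] cen [ 438.1 -307.1] rect [ 439.4 -307.3] [(np.float64(123.3), np.float64(-155.8)), (np.float64(119.1), np.float64(107.2))]
stand top 795 uv [278.6 174.3] cen [553.3 -56.1] rect [565.5 -59.2] [(np.float64(127.4), np.float64(-0.8)), (np.float64(127.2), np.float64(-90.7))]
tower top 165 uv [283.2 138.1] cen [646.3 -59.8] rect [647.7 -59.5] [(np.float64(42.3), np.float64(-2.0)), (np.float64(76.5), np.float64(-91.8))]
mat 4493 uv [165.7 182.4] cen [522.  300.4] rect [525.1 302.7] [(np.float64(232.7), np.float64(-83.6)), (np.float64(232.0), np.float64(-173.6))]
```

View pics/z1.png

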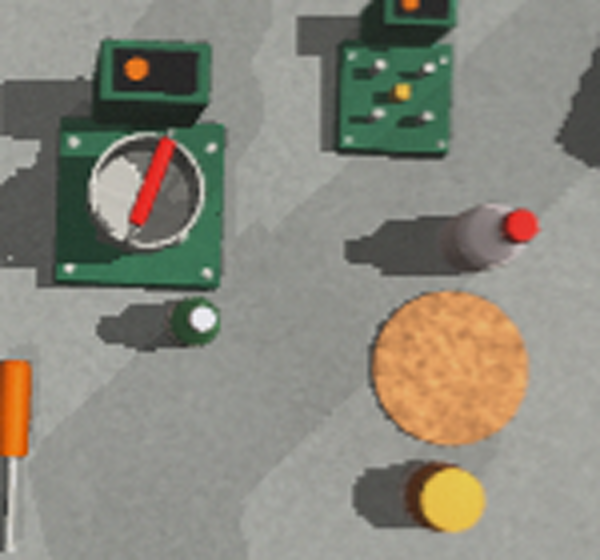

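View pics/z2.png

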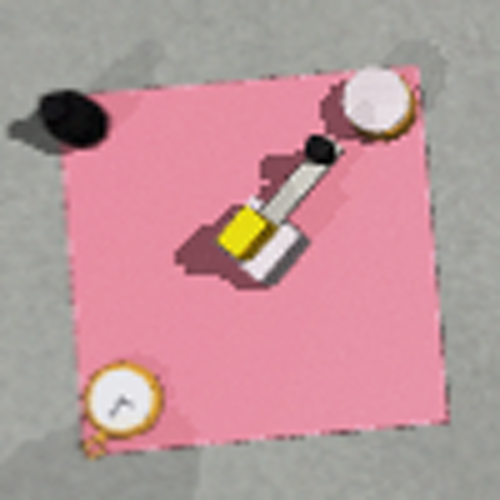

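The close crops give screws at the stand's corners, solvent cap (521,226), jar lid (452,500), cleaner cap (202,318) in z1, and the crank's knob (320,150) in z2. Next I work out the bystander positions and check the angles.

```bash
cat >> h.py <<'E'
from scipy.spatial.transform import Rotation as Ro
def st():
    s=readout.observe(); R=Ro.from_quat(s["tool_rot"]).as_matrix()
    return s,R,np.degrees(np.arctan2(R[1,0],R[0,0]))
def go(p,yaw=None):
    """shift in cm along the present tool axes to TCP p, and wz to reach yaw (deg)"""
    s,R,y=st(); d=R.T@(np.array(p)-s["tcp_pos"])/10
    w=None if yaw is None else -np.radians((yaw-y+180)%360-180)
    print("t",round(s["t"],2),"tcp",s["tcp_pos"].round(1),"yaw",round(y,1),"tilt",R[:2,2].round(4),"j",s["joint_positions"].round(2),"gap",round(s["finger_gap"],1),"F",s["force"].round(1),"grip",round(s["grip_force"],1))
    print("shift cm",d.round(2),"wz",w)
E
python3 - <<'E'
import io,contextlib
from h import *
T=np.load("top0.npy",allow_pickle=True).item()
q=lambda x,y:(245+x/4,120+y/4)
for n,x,y,z in(("solvent",521,226,145),("jar",452,500,65),("cleaner",202,318,110),("s1",74,142,30),("s2",211,148,30),("s3",207,272,30),("s4",69,268,30),("towerC",153,69,133)): print(n,onz(T,q(x,y),z)[:2].round(1))
r=lambda x,y:(115+x/5,130+y/5)
for n,x,y,z in(("knob",320,150,81),("yel",244,232,85),("tin",377,100,38),("oiler",72,118,73)): print(n,onz(T,r(x,y),z)[:2].round(1))
go([563,-57.5,260],159.4)
E
```

```text
solvent [ 540.2 -321. ]
jar [ 341.3 -296.2]
cleaner [ 471.7 -100.7]
s1 [611.5  -7.7]
s2 [ 609.4 -115.3]
s3 [ 511.7 -113.7]
s4 [512.4  -5.8]
towerC [648.6 -59.9]
knob [583.3 245.7]
yel [532.7 288.1]
tin [621.7 219.8]
oiler [599.9 395.2]
t 0.1 tcp [ 246.7 -518.9  230.5] yaw 25.4 tilt [-0.0005  0.0015] j [-1.27  0.31  0.05  1.3  -0.    1.43] gap 85.5 F [ 0.7 -0.4 -0. ] grip 0.0
shift cm [ 48.37 -28.09  -2.9 ] wz -2.338255134902099
```

Request:
drive_tool:
  motion:
    - {"wz": -0.18}
    - {"wz": -0.18}
    - {"wz": -0.18}
    - {"wz": -0.18}
    - {"wz": -0.18}
    - {"wz": -0.18}
    - {"wz": -0.18}
    - {"wz": -0.18}

```text
schema error: expected keys wx, wy, wz, dx, dy, dz, hand
```

```bash
python3 -c "
from h import *
go([563,-57.5,240],159.4)"
```

```text
t 0.1 tcp [ 246.7 -518.9  230.5] yaw 25.4 tilt [-0.0005  0.0015] j [-1.27  0.31  0.05  1.3  -0.    1.43] gap 85.5 F [ 0.7 -0.4 -0. ] grip 0.0
shift cm [ 48.37 -28.09  -0.9 ] wz -2.338255134902099
```

Request:
drive_tool:
  motion:
    - {"wx": 0,"wy": 0,"dx": 0,"dy": 0,"dz": 0,"hand": -0.4,"wz": -0.18}
    - {"wx": 0,"wy": 0,"dx": 0,"dy": 0,"dz": 0,"hand": -0.4,"wz": -0.18}
    - {"wx": 0,"wy": 0,"dx": 0,"dy": 0,"dz": 0,"hand": -0.4,"wz": -0.18}
    - {"wx": 0,"wy": 0,"dx": 0,"dy": 0,"dz": 0,"hand": -0.4,"wz": -0.18}
    - {"wx": 0,"wy": 0,"dx": 0,"dy": 0,"dz": 0,"hand": -0.4,"wz": -0.18}
    - {"wx": 0,"wy": 0,"dx": 0,"dy": 0,"dz": 0,"hand": -0.4,"wz": -0.18}
    - {"wx": 0,"wy": 0,"dx": 0,"dy": 0,"dz": 0,"hand": -0.4,"wz": -0.18}
    - {"wx": 0,"wy": 0,"dx": 0,"dy": 0,"dz": 0,"hand": -0.4,"wz": -0.18}
  newtons: 60

```text
t: 1.1
tcp_pos: [246.8, -519.0, 230.8]
tool_rot: [0.586, 0.81, 0.0, -0.0]
force: [-0.3, 1.1, -0.2]
finger_gap: 59.8
grip_force: 0.0
```

```bash
python3 -c "
from h import *
go([563,-57.5,240],159.4)"
```

```text
t 1.1 tcp [ 246.8 -519.   230.8] yaw 108.3 tilt [-0.0003  0.0011] j [-1.27  0.31  0.05  1.3   0.   -0.01] gap 59.8 F [-0.3  1.1 -0.2] grip 0.0
shift cm [33.91 44.5  -0.88] wz -0.8923847615776753
```

Request:
drive_tool:
  motion:
    - {"wx": 0,"wy": 0,"dx": 0,"dy": 0,"dz": 0,"hand": -0.4,"wz": -0.178}
    - {"wx": 0,"wy": 0,"dx": 0,"dy": 0,"dz": 0,"hand": -0.4,"wz": -0.178}
    - {"wx": 0,"wy": 0,"dx": 0,"dy": 0,"dz": 0,"hand": -0.4,"wz": -0.178}
    - {"wx": 0,"wy": 0,"dx": 0,"dy": 0,"dz": 0,"hand": -0.4,"wz": -0.178}
    - {"wx": 0,"wy": 0,"dx": 0,"dy": 0,"dz": -0.9,"hand": -0.4,"wz": -0.18}
    - {"wx": 0,"wy": 0,"dx": -1.33,"dy": 5.43,"dz": 0,"hand": -0.4,"wz": 0}
    - {"wx": 0,"wy": 0,"dx": -1.33,"dy": 5.43,"dz": 0,"hand": -0.4,"wz": 0}
    - {"wx": 0,"wy": 0,"dx": -1.33,"dy": 5.43,"dz": 0,"hand": -0.4,"wz": 0}

```text
t: 2.1
tcp_pos: [342.9, -380.0, 239.8]
tool_rot: [0.182, 0.983, 0.0, -0.0]
force: [1.1, 0.1, 0.4]
finger_gap: 60.0
grip_force: 0.0
```

Request:
drive_tool:
  motion:
    - {"wx": 0,"wy": 0,"dx": -1.33,"dy": 5.43,"dz": 0,"hand": -0.4,"wz": 0}
    - {"wx": 0,"wy": 0,"dx": -1.33,"dy": 5.43,"dz": 0,"hand": -0.4,"wz": 0}
    - {"wx": 0,"wy": 0,"dx": -1.33,"dy": 5.43,"dz": 0,"hand": -0.4,"wz": 0}
    - {"wx": 0,"wy": 0,"dx": -1.33,"dy": 5.43,"dz": 0,"hand": -0.4,"wz": 0}
    - {"wx": 0,"wy": 0,"dx": -1.33,"dy": 5.43,"dz": 0,"hand": -0.4,"wz": 0}
    - {"wx": 0,"wy": 0,"dx": -1.33,"dy": 5.43,"dz": 0,"hand": -0.4,"wz": 0}
    - {"wx": 0,"wy": 0,"dx": -1.33,"dy": 5.43,"dz": 0,"hand": -0.4,"wz": 0}
    - {"wx": 0,"wy": 0,"dx": 0,"dy": 0,"dz": 0,"hand": -0.4,"wz": 0}

```text
t: 3.1
tcp_pos: [566.5, -56.5, 239.3]
tool_rot: [0.179, 0.984, 0.0, -0.0]
force: [-0.8, -0.1, -0.3]
finger_gap: 59.7
grip_force: 0.0
```

```bash
python3 -c "
from h import *
go([563,-57.5,147],159.4)
save(get_image('side'),'s1.png',(160,60,360,260),3)"
```

```text
t 3.1 tcp [566.5 -56.5 239.3] yaw 159.4 tilt [-0.0009  0.0007] j [-0.24  0.3   0.05  1.32  0.    0.12] gap 59.7 F [-0.8 -0.1 -0.3] grip 0.0
shift cm [ 0.28 -0.22  9.23] wz -0.0006312337716941135
```

View pics/s1.png

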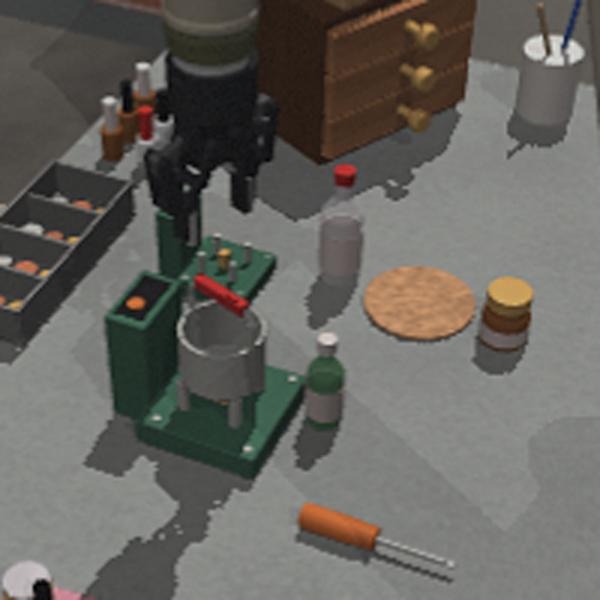

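The fingertips straddle the handle (220,293) from above, as planned. I'll go down and grip.

Request:
drive_tool:
  motion:
    - {"wx": 0,"wy": 0,"dx": 0.28,"dy": -0.22,"dz": 2.3,"hand": -0.4,"wz": 0}
    - {"wx": 0,"wy": 0,"dx": 0,"dy": 0,"dz": 2.3,"hand": -0.4,"wz": 0}
    - {"wx": 0,"wy": 0,"dx": 0,"dy": 0,"dz": 2.3,"hand": -0.4,"wz": 0}
    - {"wx": 0,"wy": 0,"dx": 0,"dy": 0,"dz": 2.3,"hand": -0.4,"wz": 0}
    - {"wx": 0,"wy": 0,"dx": 0,"dy": 0,"dz": 0,"hand": -0.4,"wz": 0}
    - {"wx": 0,"wy": 0,"dx": 0,"dy": 0,"dz": 0,"hand": 0.3,"wz": 0}
    - {"wx": 0,"wy": 0,"dx": 0,"dy": 0,"dz": 0,"hand": 1,"wz": 0}
    - {"wx": 0,"wy": 0,"dx": 0,"dy": 0,"dz": 0,"hand": 1,"wz": 0}
  newtons: 60

```text
t: 4.15
tcp_pos: [562.8, -61.0, 149.3]
tool_rot: [0.182, 0.983, 0.0, 0.001]
force: [0.2, -0.5, -3.4]
finger_gap: 10.7
grip_force: 58.9
```

Request:
drive_tool:
  motion:
    - {"wx": 0,"wy": 0,"dx": 0,"dy": 0,"dz": 0,"hand": 1,"wz": 0}
    - {"wx": 0,"wy": 0,"dx": 0,"dy": 0,"dz": 0,"hand": 1,"wz": 0}
    - {"wx": 0,"wy": 0,"dx": 0,"dy": 0,"dz": 0,"hand": 1,"wz": 0}
    - {"wx": 0,"wy": 0,"dx": 0,"dy": 0,"dz": -0.5,"hand": 1,"wz": 0}
    - {"wx": 0,"wy": 0,"dx": 0,"dy": 0,"dz": -0.5,"hand": 1,"wz": 0}
    - {"wx": 0,"wy": 0,"dx": 0,"dy": 0,"dz": -1,"hand": 1,"wz": 0}
    - {"wx": 0,"wy": 0,"dx": 0,"dy": 0,"dz": 0,"hand": 1,"wz": 0}
    - {"wx": 0,"wy": 0,"dx": 0,"dy": 0,"dz": 0,"hand": 1,"wz": 0}

```text
t: 5.15
tcp_pos: [561.9, -60.9, 168.3]
tool_rot: [0.182, 0.983, -0.0, 0.0]
force: [-0.7, -0.4, -4.4]
finger_gap: 10.7
grip_force: 58.9
```

```bash
python3 -c "
from h import *
go([441.5,-308.5,240],180)"
```

```text
t 5.15 tcp [561.9 -60.9 168.3] yaw 159.0 tilt [ 0.     -0.0002] j [-0.25  0.32 -0.1   1.15 -0.    0.12] gap 10.7 F [-0.7 -0.4 -4.4] grip 58.9
shift cm [  2.39 -27.43  -7.17] wz -0.36584786444006356
```

Request:
drive_tool:
  motion:
    - {"wx": 0,"wy": 0,"dx": 0,"dy": 0,"dz": -1.8,"hand": 1,"wz": 0}
    - {"wx": 0,"wy": 0,"dx": 0,"dy": 0,"dz": -2.7,"hand": 1,"wz": 0}
    - {"wx": 0,"wy": 0,"dx": 0,"dy": 0,"dz": -2.7,"hand": 1,"wz": -0.08}
    - {"wx": 0,"wy": 0,"dx": 0,"dy": 0,"dz": 0,"hand": 1,"wz": -0.143}
    - {"wx": 0,"wy": 0,"dx": 0,"dy": 0,"dz": 0,"hand": 1,"wz": -0.143}
    - {"wx": 0,"wy": 0,"dx": 1.4,"dy": -2.8,"dz": 0,"hand": 1,"wz": 0}
    - {"wx": 0,"wy": 0,"dx": 2.1,"dy": -4.4,"dz": 0,"hand": 1,"wz": 0}
    - {"wx": 0,"wy": 0,"dx": 2.1,"dy": -4.4,"dz": 0,"hand": 1,"wz": 0}

```text
t: 6.15
tcp_pos: [505.2, -177.7, 239.9]
tool_rot: [-0.001, 1.0, -0.0, -0.0]
force: [0.2, -0.6, -4.2]
finger_gap: 10.6
grip_force: 59.0
```

Request:
drive_tool:
  motion:
    - {"wx": 0,"wy": 0,"dx": 2.1,"dy": -4.4,"dz": 0,"hand": 1,"wz": 0}
    - {"wx": 0,"wy": 0,"dx": 2.1,"dy": -4.4,"dz": 0,"hand": 1,"wz": 0}
    - {"wx": 0,"wy": 0,"dx": 1.4,"dy": -2.8,"dz": 0,"hand": 1,"wz": 0}
    - {"wx": 0,"wy": 0,"dx": 0.8,"dy": -1.4,"dz": 0,"hand": 1,"wz": 0}
    - {"wx": 0,"wy": 0,"dx": 0,"dy": 0,"dz": 0,"hand": 1,"wz": 0}
    - {"wx": 0,"wy": 0,"dx": 0,"dy": 0,"dz": 0,"hand": 1,"wz": 0}
    - {"wx": 0,"wy": 0,"dx": 0,"dy": 0,"dz": 0,"hand": 1,"wz": 0}
    - {"wx": 0,"wy": 0,"dx": 0,"dy": 0,"dz": 0,"hand": 1,"wz": 0}

```text
t: 7.15
tcp_pos: [442.4, -306.1, 240.4]
tool_rot: [-0.001, 1.0, -0.0, 0.0]
force: [-0.5, -0.2, -3.5]
finger_gap: 10.9
grip_force: 59.0
```

```bash
python3 -c "
from h import *
go([441.5,-308.5,240],180)
T=get_image('top');S=get_image('side')
np.save('top1.npy',T,allow_pickle=True);np.save('side1.npy',S,allow_pickle=True)
a=T['image'][90:250,220:420];b=S['image'][40:200,200:400]
cv2.imwrite('pics/c1.png',cv2.resize(np.hstack([a,b])[:,:,::-1],(800,320)))
cv2.imwrite('pics/st.png',cv2.resize(np.hstack([T['image'][130:200,250:310],S['image'][150:220,200:260]])[:,:,::-1],None,fx=6,fy=6,interpolation=cv2.INTER_CUBIC))"
```

```text
t 7.15 tcp [ 442.4 -306.1  240.4] yaw -179.9 tilt [ 0.0002 -0.    ] j [-0.75  0.24 -0.03  1.3   0.   -0.76] gap 10.9 F [-0.5 -0.2 -3.5] grip 59.0
shift cm [ 0.09 -0.24  0.04] wz 0.0017217175646656343
```

View pics/c1.png

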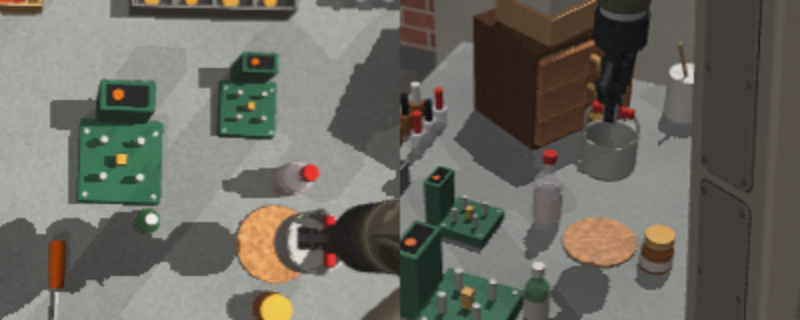

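View pics/st.png

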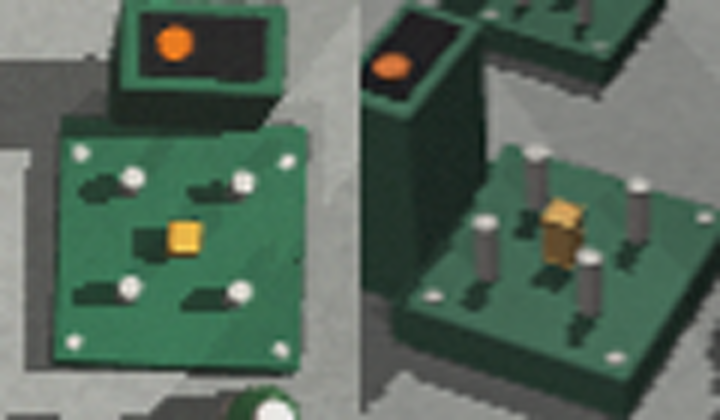

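The pot hangs upright over the pad with the handle ends level (c1 top (331,220), (331,260)). The shaft is exposed at (185,238) in st, and the four pins are visible. I'll lower the pot and measure the shaft.

Request:
drive_tool:
  motion:
    - {"wx": 0,"wy": 0,"dx": 0.1,"dy": -0.24,"dz": 2,"hand": 1,"wz": 0}
    - {"wx": 0,"wy": 0,"dx": 0,"dy": 0,"dz": 3,"hand": 1,"wz": 0}
    - {"wx": 0,"wy": 0,"dx": 0,"dy": 0,"dz": 3,"hand": 1,"wz": 0}
    - {"wx": 0,"wy": 0,"dx": 0,"dy": 0,"dz": 3,"hand": 1,"wz": 0}
    - {"wx": 0,"wy": 0,"dx": 0,"dy": 0,"dz": 2,"hand": 1,"wz": 0}
    - {"wx": 0,"wy": 0,"dx": 0,"dy": 0,"dz": 1,"hand": 1,"wz": 0}
    - {"wx": 0,"wy": 0,"dx": 0,"dy": 0,"dz": 0.5,"hand": 1,"wz": 0}
    - {"wx": 0,"wy": 0,"dx": 0,"dy": 0,"dz": 0,"hand": 1,"wz": 0}

```text
t: 8.25
tcp_pos: [441.2, -309.5, 95.7]
tool_rot: [-0.0, 1.0, -0.0, 0.0]
force: [-0.1, -0.1, -2.2]
finger_gap: 10.8
grip_force: 58.9
```

Request:
drive_tool:
  motion:
    - {"wx": 0,"wy": 0,"dx": 0,"dy": 0,"dz": 0.1,"hand": 1,"wz": 0}
    - {"wx": 0,"wy": 0,"dx": 0,"dy": 0,"dz": 0.1,"hand": 1,"wz": 0}
    - {"wx": 0,"wy": 0,"dx": 0,"dy": 0,"dz": 0.1,"hand": 1,"wz": 0}
    - {"wx": 0,"wy": 0,"dx": 0,"dy": 0,"dz": 0.1,"hand": 1,"wz": 0}
    - {"wx": 0,"wy": 0,"dx": 0,"dy": 0,"dz": 0.1,"hand": 1,"wz": 0}
    - {"wx": 0,"wy": 0,"dx": 0,"dy": 0,"dz": 0,"hand": 1,"wz": 0}
    - {"wx": 0,"wy": 0,"dx": 0,"dy": 0,"dz": 0,"hand": 1,"wz": 0}
    - {"wx": 0,"wy": 0,"dx": 0,"dy": 0,"dz": 0,"hand": 1,"wz": 0}

```text
t: 9.25
tcp_pos: [441.0, -309.3, 90.3]
tool_rot: [-0.0, 1.0, -0.0, 0.0]
force: [0.6, 0.3, -3.9]
finger_gap: 11.0
grip_force: 59.0
```

```bash
python3 - <<'E'
from h import *
T=np.load("top1.npy",allow_pickle=True).item();S=np.load("side1.npy",allow_pickle=True).item()
q=lambda x,y:(250+x/6-.4,130+y/6-.4)
s=lambda x,y:(200+(x-360)/6-.4,150+y/6-.4)
print("shaft",onz(T,q(185,238),60).round(1),onz(S,s(562,213),60).round(1),two(T,q(185,238),S,s(562,213)))
P=[onz(T,q(*p),66)[:2] for p in((133,178),(243,182),(130,288),(240,292))]
Q=[onz(S,s(*p),66)[:2] for p in((485,222),(537,152),(588,257),(638,186))]
C=[onz(T,q(*p),30)[:2] for p in((81,153),(287,161),(74,342),(281,349))]
for n,A in(("pinsT",P),("pinsS",Q),("screwsT",C)):
    A=np.array(A); u=A[0]-A[2]+A[1]-A[3]; v=A[0]-A[1]+A[2]-A[3]
    print(n,A.mean(0).round(1),"sz",np.linalg.norm(u)/2,np.linalg.norm(v)/2,"yaw",np.degrees(np.arctan2(u[1],u[0])).round(1),np.degrees(np.arctan2(v[1],v[0])).round(1)-90)
go([441.5,-308.5,89])
E
```

```text
shaft [565.5 -59.3  60. ] [562.9 -57.5  60. ] (array([565.00379954, -59.78590495,  57.31840304]), np.float64(1.8146635039699717))
pinsT [566.3 -59.5] sz 55.998166337015405 55.742783235232395 yaw -0.5 -0.7000000000000028
pinsS [562.9 -57.8] sz 55.95300711537221 55.88547684295128 yaw -2.1 -1.5999999999999943
screwsT [562.5 -59.6] sz 98.94135839949554 107.905256494616 yaw -0.9 -0.7000000000000028
t 9.25 tcp [ 441.  -309.3   90.3] yaw -180.0 tilt [ 0.0001 -0.0001] j [-0.76  0.33 -0.29  0.95 -0.   -0.76] gap 11.0 F [ 0.6  0.3 -3.9] grip 59.0
shift cm [-0.05  0.08  0.13] wz None
```

Request:
drive_tool:
  motion:
    - {"wx": 0,"wy": 0,"dx": 0,"dy": 0,"dz": 0.07,"hand": 1,"wz": 0}
    - {"wx": 0,"wy": 0,"dx": 0,"dy": 0,"dz": 0.07,"hand": 1,"wz": 0}
    - {"wx": 0,"wy": 0,"dx": 0,"dy": 0,"dz": 0.06,"hand": 1,"wz": 0}
    - {"wx": 0,"wy": 0,"dx": 0,"dy": 0,"dz": 0,"hand": 1,"wz": 0}
    - {"wx": 0,"wy": 0,"dx": 0,"dy": 0,"dz": 0,"hand": 1,"wz": 0}
    - {"wx": 0,"wy": 0,"dx": 0,"dy": 0,"dz": 0,"hand": 1,"wz": 0}
    - {"wx": 0,"wy": 0,"dx": 0,"dy": 0,"dz": 0,"hand": 1,"wz": 0}
    - {"wx": 0,"wy": 0,"dx": 0,"dy": 0,"dz": 0,"hand": 1,"wz": 0}

```text
t: 10.25
tcp_pos: [441.2, -309.3, 89.3]
tool_rot: [-0.0, 1.0, -0.0, 0.0]
force: [-1.6, 3.4, 6.1]
finger_gap: 10.9
grip_force: 60.2
```

Request:
drive_tool:
  motion:
    - {"wx": 0,"wy": 0,"dx": 0,"dy": 0,"dz": 0,"hand": 0.3,"wz": 0}
    - {"wx": 0,"wy": 0,"dx": 0,"dy": 0,"dz": 0,"hand": 0,"wz": 0}
    - {"wx": 0,"wy": 0,"dx": 0,"dy": 0,"dz": 0,"hand": -0.3,"wz": 0}
    - {"wx": 0,"wy": 0,"dx": 0,"dy": 0,"dz": 0,"hand": -0.3,"wz": 0}
    - {"wx": 0,"wy": 0,"dx": 0,"dy": 0,"dz": -1.5,"hand": -0.3,"wz": 0}
    - {"wx": 0,"wy": 0,"dx": 0,"dy": 0,"dz": -3,"hand": -0.3,"wz": 0}
    - {"wx": 0,"wy": 0,"dx": 0,"dy": 0,"dz": -5,"hand": -0.3,"wz": 0}
    - {"wx": 0,"wy": 0,"dx": 0,"dy": 0,"dz": -5.5,"hand": -0.3,"wz": 0}

```text
t: 11.25
tcp_pos: [440.6, -309.0, 240.4]
tool_rot: [-0.0, 1.0, 0.0, -0.0]
force: [1.5, -0.1, -0.1]
finger_gap: 55.6
grip_force: 0.0
```

Request:
drive_tool:
  motion:
    - {"wx": 0,"wy": 0,"dx": -0.85,"dy": 5.45,"dz": 0,"hand": -0.3,"wz": 0}
    - {"wx": 0,"wy": 0,"dx": -0.85,"dy": 5.45,"dz": 0,"hand": -0.3,"wz": 0}
    - {"wx": 0,"wy": 0,"dx": -0.85,"dy": 5.45,"dz": 0,"hand": -0.3,"wz": 0}
    - {"wx": 0,"wy": 0,"dx": -0.85,"dy": 5.45,"dz": 0,"hand": -0.3,"wz": 0}
    - {"wx": 0,"wy": 0,"dx": -0.85,"dy": 5.45,"dz": 0,"hand": -0.3,"wz": 0}
    - {"wx": 0,"wy": 0,"dx": -0.85,"dy": 5.45,"dz": 0,"hand": -0.3,"wz": 0}
    - {"wx": 0,"wy": 0,"dx": -0.85,"dy": 5.45,"dz": 0,"hand": -0.3,"wz": 0}
    - {"wx": 0,"wy": 0,"dx": -0.85,"dy": 5.45,"dz": 0,"hand": -0.3,"wz": 0}

```text
t: 12.25
tcp_pos: [509.2, 128.5, 239.7]
tool_rot: [-0.0, 1.0, -0.0, 0.001]
force: [0.8, -0.8, -0.4]
finger_gap: 55.7
grip_force: 0.0
```

Request:
drive_tool:
  motion:
    - {"wx": 0,"wy": 0,"dx": -0.85,"dy": 5.45,"dz": 0,"hand": -0.3,"wz": 0}
    - {"wx": 0,"wy": 0,"dx": -0.85,"dy": 5.45,"dz": 0,"hand": -0.3,"wz": 0}
    - {"wx": 0,"wy": 0,"dx": -0.85,"dy": 5.45,"dz": 0,"hand": -0.3,"wz": 0}
    - {"wx": 0,"wy": 0,"dx": 0,"dy": 0,"dz": 0,"hand": -0.3,"wz": 0.18}
    - {"wx": 0,"wy": 0,"dx": 0,"dy": 0,"dz": 0,"hand": -0.3,"wz": 0.18}
    - {"wx": 0,"wy": 0,"dx": 0,"dy": 0,"dz": 0,"hand": -0.3,"wz": 0.18}
    - {"wx": 0,"wy": 0,"dx": 0,"dy": 0,"dz": 0,"hand": -0.3,"wz": 0.18}
    - {"wx": 0,"wy": 0,"dx": 0,"dy": 0,"dz": 0,"hand": -0.3,"wz": 0}

```text
t: 13.25
tcp_pos: [534.4, 290.3, 239.3]
tool_rot: [0.351, 0.936, 0.0, 0.0]
force: [-0.4, 0.8, -0.2]
finger_gap: 55.8
grip_force: 0.0
```

```bash
python3 - <<'E'
from h import *
go([533.3,290.5,140],137.5)
T=get_image('top');S=get_image('side')
a=T['image'][150:250,310:410];b=S['image'][90:190,250:350];c=S['image'][210:360,110:260]
cv2.imwrite('pics/c2.png',np.hstack([cv2.resize(i[:,:,::-1],(266,266),interpolation=cv2.INTER_CUBIC) for i in(a,b,c)]))
# angle from the knob in the first top picture, and stereo check of the knob
T0=np.load("top0.npy",allow_pickle=True).item()
k=onz(T0,(115+320/5-.4,130+150/5-.4),81);y=onz(T0,(162.9,175.9),85);d=k-y;print("arm",np.hypot(*d[:2]),np.degrees(np.arctan2(d[1],d[0])))
E
```

```text
t 13.25 tcp [534.4 290.3 239.3] yaw 138.9 tilt [0.001  0.0002] j [ 0.37  0.38  0.16  1.35 -0.    1.08] gap 55.8 F [-0.4  0.8 -0.2] grip 0.0
shift cm [ 0.1  -0.07  9.93] wz 0.024030155459003555
arm 66.71886630827913 -41.0253232610328
```

View pics/c2.png

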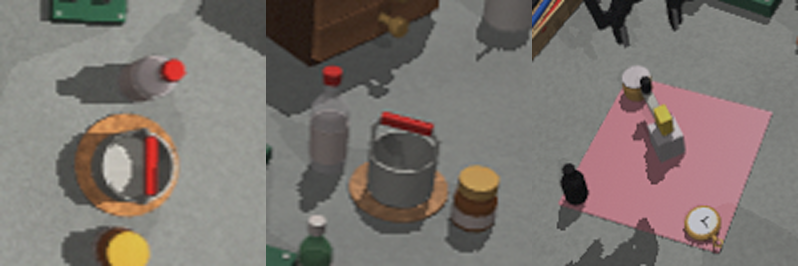

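The pot sits inside the cork pad, upright, with solvent and jar untouched. The crank's arm measures 66.7 mm long at -41°, which agrees with the given 67. I'll grip the crank now.

Request:
drive_tool:
  motion:
    - {"wx": 0,"wy": 0,"dx": 0.1,"dy": -0.05,"dz": 2,"hand": -0.3,"wz": 0}
    - {"wx": 0,"wy": 0,"dx": 0,"dy": 0,"dz": 3.5,"hand": -0.3,"wz": 0}
    - {"wx": 0,"wy": 0,"dx": 0,"dy": 0,"dz": 4,"hand": -0.3,"wz": 0}
    - {"wx": 0,"wy": 0,"dx": 0,"dy": 0,"dz": 4,"hand": -0.3,"wz": 0}
    - {"wx": 0,"wy": 0,"dx": 0,"dy": 0,"dz": 3,"hand": -0.3,"wz": 0}
    - {"wx": 0,"wy": 0,"dx": 0,"dy": 0,"dz": 1.5,"hand": -0.3,"wz": 0}
    - {"wx": 0,"wy": 0,"dx": 0,"dy": 0,"dz": 0.5,"hand": -0.3,"wz": 0}
    - {"wx": 0,"wy": 0,"dx": 0,"dy": 0,"dz": 0,"hand": -0.3,"wz": 0}

```text
t: 14.35
tcp_pos: [533.9, 290.7, 54.1]
tool_rot: [0.352, 0.936, 0.0, 0.0]
force: [-0.5, -0.4, 0.6]
finger_gap: 55.4
grip_force: 0.0
```

Request:
drive_tool:
  motion:
    - {"wx": 0,"wy": 0,"dx": 0,"dy": 0,"dz": 0,"hand": 0,"wz": 0}
    - {"wx": 0,"wy": 0,"dx": 0,"dy": 0,"dz": 0,"hand": 0.3,"wz": 0}
    - {"wx": 0,"wy": 0,"dx": 0,"dy": 0,"dz": 0,"hand": 1,"wz": 0}
    - {"wx": 0,"wy": 0,"dx": 0,"dy": 0,"dz": 0,"hand": 1,"wz": 0}
    - {"wx": 0,"wy": 0,"dx": 0,"dy": 0,"dz": 0,"hand": 1,"wz": 0}
    - {"wx": 0,"wy": 0,"dx": 0,"dy": 0,"dz": 0,"hand": 1,"wz": 0}
    - {"wx": 0,"wy": 0,"dx": 0,"dy": 0,"dz": 0,"hand": 1,"wz": 0}
    - {"wx": 0,"wy": 0,"dx": 0,"dy": 0,"dz": 0,"hand": 1,"wz": 0}
  newtons: 60

```text
t: 15.35
tcp_pos: [533.9, 290.7, 54.1]
tool_rot: [0.352, 0.936, 0.0, 0.001]
force: [-0.1, -0.5, 5.4]
finger_gap: 17.2
grip_force: 59.2
```

```bash
python3 -c "
from h import *
go([564.8,-59,200],89)"
```

```text
t 15.35 tcp [533.9 290.7  54.1] yaw 138.8 tilt [0.0014 0.0004] j [ 0.37  0.48 -0.16  0.93 -0.    1.09] gap 17.2 F [-0.1 -0.5  5.4] grip 59.2
shift cm [-25.39 -24.23 -14.6 ] wz 0.8684239043631434
```

Request:
drive_tool:
  motion:
    - {"wx": 0,"wy": 0,"dx": 0,"dy": 0,"dz": -1,"hand": 1,"wz": 0}
    - {"wx": 0,"wy": 0,"dx": 0,"dy": 0,"dz": -3,"hand": 1,"wz": 0}
    - {"wx": 0,"wy": 0,"dx": 0,"dy": 0,"dz": -5.3,"hand": 1,"wz": 0}
    - {"wx": 0,"wy": 0,"dx": 0,"dy": 0,"dz": -5.3,"hand": 1,"wz": 0.174}
    - {"wx": 0,"wy": 0,"dx": 0,"dy": 0,"dz": 0,"hand": 1,"wz": 0.174}
    - {"wx": 0,"wy": 0,"dx": 0,"dy": 0,"dz": 0,"hand": 1,"wz": 0.174}
    - {"wx": 0,"wy": 0,"dx": 0,"dy": 0,"dz": 0,"hand": 1,"wz": 0.174}
    - {"wx": 0,"wy": 0,"dx": 0,"dy": 0,"dz": 0,"hand": 1,"wz": 0.172}

```text
t: 16.35
tcp_pos: [532.6, 290.3, 198.8]
tool_rot: [0.715, 0.699, -0.001, -0.0]
force: [0.1, -0.1, -2.8]
finger_gap: 17.4
grip_force: 58.8
```

Request:
drive_tool:
  motion:
    - {"wx": 0,"wy": 0,"dx": -5,"dy": 0.53,"dz": 0,"hand": 1,"wz": 0}
    - {"wx": 0,"wy": 0,"dx": -6,"dy": 0.63,"dz": 0,"hand": 1,"wz": 0}
    - {"wx": 0,"wy": 0,"dx": -6,"dy": 0.63,"dz": 0,"hand": 1,"wz": 0}
    - {"wx": 0,"wy": 0,"dx": -6,"dy": 0.63,"dz": 0,"hand": 1,"wz": 0}
    - {"wx": 0,"wy": 0,"dx": -6,"dy": 0.63,"dz": 0,"hand": 1,"wz": 0}
    - {"wx": 0,"wy": 0,"dx": -4,"dy": 0.43,"dz": 0,"hand": 1,"wz": 0}
    - {"wx": 0,"wy": 0,"dx": -1.9,"dy": 0.22,"dz": 0,"hand": 1,"wz": 0}
    - {"wx": 0,"wy": 0,"dx": 0,"dy": 0,"dz": 0,"hand": 1,"wz": 0}

```text
t: 17.35
tcp_pos: [564.1, -59.9, 198.9]
tool_rot: [0.714, 0.7, -0.0, -0.001]
force: [0.3, 0.4, -3.1]
finger_gap: 17.2
grip_force: 58.7
```

```bash
python3 -c "
from h import *
go([564.8,-59,130],89)"
```

```text
t 17.35 tcp [564.1 -59.9 198.9] yaw 88.9 tilt [-0.001   0.0006] j [-0.25  0.31 -0.04  1.22  0.    1.34] gap 17.2 F [ 0.3  0.4 -3.1] grip 58.7
shift cm [0.09 0.08 6.89] wz -0.0015675930461794489
```

Request:
drive_tool:
  motion:
    - {"wx": 0,"wy": 0,"dx": 0.05,"dy": 0.08,"dz": 1,"hand": 1,"wz": 0}
    - {"wx": 0,"wy": 0,"dx": 0,"dy": 0,"dz": 2,"hand": 1,"wz": 0}
    - {"wx": 0,"wy": 0,"dx": 0,"dy": 0,"dz": 2,"hand": 1,"wz": 0}
    - {"wx": 0,"wy": 0,"dx": 0,"dy": 0,"dz": 1.2,"hand": 1,"wz": 0}
    - {"wx": 0,"wy": 0,"dx": 0,"dy": 0,"dz": 0.6,"hand": 1,"wz": 0}
    - {"wx": 0,"wy": 0,"dx": 0,"dy": 0,"dz": 0,"hand": 1,"wz": 0}
    - {"wx": 0,"wy": 0,"dx": 0,"dy": 0,"dz": 0,"hand": 1,"wz": 0}
    - {"wx": 0,"wy": 0,"dx": 0,"dy": 0,"dz": 0,"hand": 1,"wz": 0}

```text
t: 18.35
tcp_pos: [565.6, -58.8, 132.0]
tool_rot: [0.713, 0.701, 0.0, 0.001]
force: [-0.5, 0.1, -3.6]
finger_gap: 17.3
grip_force: 58.6
```

```bash
python3 - <<'E'
from h import *
go([564.8,-59,115],89)
S=get_image('side');T=get_image('top');np.save('side2.npy',S,allow_pickle=True);np.save('top2.npy',T,allow_pickle=True)
a=S['image'][145:215,200:270];b=T['image'][130:200,250:320]
im=np.hstack([cv2.resize(i[:,:,::-1],(400,400),interpolation=cv2.INTER_CUBIC) for i in(a,b)])
cv2.imwrite('pics/c3.png',im)
E
```

```text
t 18.35 tcp [565.6 -58.8 132. ] yaw 89.0 tilt [ 0.0014 -0.0004] j [-0.24  0.35 -0.15  1.07 -0.    1.34] gap 17.3 F [-0.5  0.1 -3.6] grip 58.6
shift cm [-0.02 -0.09  1.7 ] wz 0.0003183458812776148
```

View pics/c3.png

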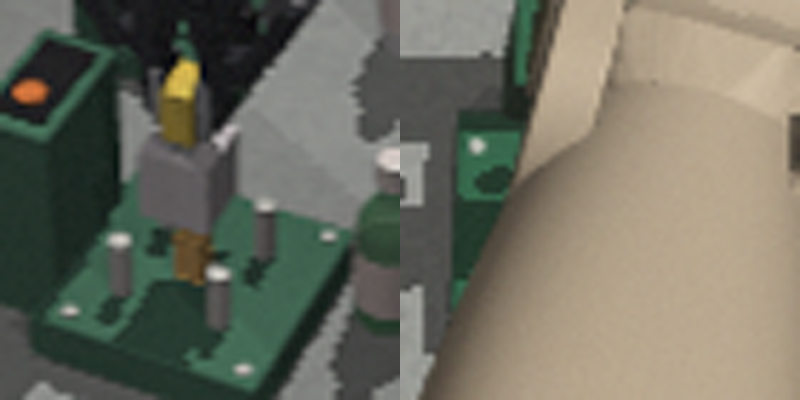

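In the side view (left) the hub hangs right above the brass shaft. The hub's lower corners are near (140,205) and (212,233), and the shaft shows below it. The arm blocks the top view. I'll compare the hub corners with the pins in this same view.

```bash
python3 - <<'E'
from h import *
S=np.load("side2.npy",allow_pickle=True).item()
im=S["image"].astype(int); sat=im.max(2)-im.min(2); val=im.max(2)
m=((sat<22)&(val>70)).astype(np.uint8); 
n,l,st_,c=cv2.connectedComponentsWithStats(m[165:190,220:246],connectivity=4)
i=1+np.argmax(st_[1:,4]); k=l==i
for r,row in enumerate(k): print(165+r,''.join('#' if v else '.' for v in row))
q=lambda x,y:(200+x*70/400-.4,145+y*70/400-.4)
P=np.array([onz(S,q(*p),66)[:2] for p in((119,240),(218,273),(265,206))]); print("pins",P.round(1), "centre",((P[0]+P[2])/2).round(1))
cen=(P[0]+P[2])/2; a=np.radians(-1.5); ex=np.array([np.cos(a),np.sin(a)]);ey=np.array([-ex[1],ex[0]])
for z in(81,123): print(z,[(sx,sy,proj(S,[*(cen+19*sx*ex+19*sy*ey),z])[0].round(1).tolist()) for sx,sy in((1,1),(-1,1),(-1,-1),(1,-1))])
E
```

```text
165 .#######............######
166 .#######............######
167 .#######...........#######
168 .#######.........#########
169 .########........#########
170 .#########.#..############
171 .###################.#####
172 .##################..#####
173 .#################...#####
174 .################....#####
175 .################....#####
176 .##.#############....#####
177 ....#############....#####
178 ....#############....#####
179 ....#############.....####
180 ....#############.......##
181 ....#############.......##
182 ....#############.......##
183 .......##########.......##
184 ........##########......##
185 ..........#...###.......##
186 ........................##
187 ........................##
188 ........................##
189 ........................##
pins [[591.6 -30.7]
 [535.5 -29.3]
 [533.9 -84.4]] centre [562.8 -57.6]
81 [(1, 1, [224.4, 181.9]), (-1, 1, [236.2, 185.8]), (-1, -1, [241.9, 177.8]), (1, -1, [230.3, 174.0])]
123 [(1, 1, [224.0, 171.1]), (-1, 1, [236.0, 174.9]), (-1, -1, [241.9, 166.9]), (1, -1, [230.0, 163.2])]
```

The hub edges agree with the position centred on the pins to within about 0.5 px. I'll lower it onto the shaft and watch the force.

Request:
drive_tool:
  motion:
    - {"wx": 0,"wy": 0,"dx": 0,"dy": 0,"dz": 0.6,"hand": 1,"wz": 0}
    - {"wx": 0,"wy": 0,"dx": 0,"dy": 0,"dz": 0.6,"hand": 1,"wz": 0}
    - {"wx": 0,"wy": 0,"dx": 0,"dy": 0,"dz": 0.4,"hand": 1,"wz": 0}
    - {"wx": 0,"wy": 0,"dx": 0,"dy": 0,"dz": 0.2,"hand": 1,"wz": 0}
    - {"wx": 0,"wy": 0,"dx": 0,"dy": 0,"dz": 0.2,"hand": 1,"wz": 0}
    - {"wx": 0,"wy": 0,"dx": 0,"dy": 0,"dz": 0.2,"hand": 1,"wz": 0}
    - {"wx": 0,"wy": 0,"dx": 0,"dy": 0,"dz": 0.2,"hand": 1,"wz": 0}
    - {"wx": 0,"wy": 0,"dx": 0,"dy": 0,"dz": 0,"hand": 1,"wz": 0}

```text
t: 19.45
tcp_pos: [565.3, -59.0, 107.2]
tool_rot: [0.713, 0.701, -0.0, 0.0]
force: [0.3, -2.6, -3.6]
finger_gap: 17.2
grip_force: 58.6
```

Request:
drive_tool:
  motion:
    - {"wx": 0,"wy": 0,"dx": -0.05,"dy": 0,"dz": 0.3,"hand": 1,"wz": 0}
    - {"wx": 0,"wy": 0,"dx": 0,"dy": 0,"dz": 0.3,"hand": 1,"wz": 0}
    - {"wx": 0,"wy": 0,"dx": 0,"dy": 0,"dz": 0.3,"hand": 1,"wz": 0}
    - {"wx": 0,"wy": 0,"dx": 0,"dy": 0,"dz": 0.3,"hand": 1,"wz": 0}
    - {"wx": 0,"wy": 0,"dx": 0,"dy": 0,"dz": 0.3,"hand": 1,"wz": 0}
    - {"wx": 0,"wy": 0,"dx": 0,"dy": 0,"dz": 0.3,"hand": 1,"wz": 0}
    - {"wx": 0,"wy": 0,"dx": 0,"dy": 0,"dz": 0.3,"hand": 1,"wz": 0}
    - {"wx": 0,"wy": 0,"dx": 0,"dy": 0,"dz": 0,"hand": 1,"wz": 0}

```text
t: 20.45
tcp_pos: [564.9, -59.2, 85.9]
tool_rot: [0.713, 0.701, -0.0, -0.0]
force: [0.1, -2.6, -4.5]
finger_gap: 17.1
grip_force: 58.6
```

Request:
drive_tool:
  motion:
    - {"wx": 0,"wy": 0,"dx": 0,"dy": 0,"dz": 0.15,"hand": 1,"wz": 0}
    - {"wx": 0,"wy": 0,"dx": 0,"dy": 0,"dz": 0.1,"hand": 1,"wz": 0}
    - {"wx": 0,"wy": 0,"dx": 0,"dy": 0,"dz": 0.1,"hand": 1,"wz": 0}
    - {"wx": 0,"wy": 0,"dx": 0,"dy": 0,"dz": 0.1,"hand": 1,"wz": 0}
    - {"wx": 0,"wy": 0,"dx": 0,"dy": 0,"dz": 0.1,"hand": 1,"wz": 0}
    - {"wx": 0,"wy": 0,"dx": 0,"dy": 0,"dz": 0,"hand": 1,"wz": 0}
    - {"wx": 0,"wy": 0,"dx": 0,"dy": 0,"dz": 0,"hand": 1,"wz": 0}
    - {"wx": 0,"wy": 0,"dx": 0,"dy": 0,"dz": 0,"hand": 1,"wz": 0}

```text
t: 21.45
tcp_pos: [565.3, -59.2, 81.1]
tool_rot: [0.713, 0.701, 0.0, 0.0]
force: [-0.9, -1.8, 2.9]
finger_gap: 17.3
grip_force: 59.2
```

The TCP is at 81.1, exactly the home height, and the force has reversed. A little more push, then release and retreat.

Request:
drive_tool:
  motion:
    - {"wx": 0,"wy": 0,"dx": 0,"dy": 0,"dz": 0.08,"hand": 1,"wz": 0}
    - {"wx": 0,"wy": 0,"dx": 0,"dy": 0,"dz": 0,"hand": 1,"wz": 0}
    - {"wx": 0,"wy": 0,"dx": 0,"dy": 0,"dz": 0,"hand": 0.3,"wz": 0}
    - {"wx": 0,"wy": 0,"dx": 0,"dy": 0,"dz": 0,"hand": 0.1,"wz": 0}
    - {"wx": 0,"wy": 0,"dx": 0,"dy": 0,"dz": 0,"hand": 0.1,"wz": 0}
    - {"wx": 0,"wy": 0,"dx": 0,"dy": 0,"dz": -1,"hand": 0.1,"wz": 0}
    - {"wx": 0,"wy": 0,"dx": 0,"dy": 0,"dz": -3,"hand": 0.1,"wz": 0}
    - {"wx": 0,"wy": 0,"dx": 0,"dy": 0,"dz": -4,"hand": 0.1,"wz": 0}

```text
t: 22.45
tcp_pos: [564.4, -58.9, 160.5]
tool_rot: [0.713, 0.701, -0.0, -0.001]
force: [-0.1, 0.0, -0.1]
finger_gap: 38.7
grip_force: 0.0
```

Request:
drive_tool:
  motion:
    - {"wx": 0,"wy": 0,"dx": 0,"dy": 0,"dz": -4,"hand": 0.1,"wz": 0}
    - {"wx": 0,"wy": 0,"dx": 0,"dy": 0,"dz": -3,"hand": 0.1,"wz": 0}
    - {"wx": 0,"wy": 0,"dx": 5,"dy": 0,"dz": 0,"hand": 0.1,"wz": 0}
    - {"wx": 0,"wy": 0,"dx": 5,"dy": 0,"dz": 0,"hand": 0.1,"wz": 0}
    - {"wx": 0,"wy": 0,"dx": 5,"dy": 0,"dz": 0,"hand": 0.1,"wz": 0}
    - {"wx": 0,"wy": 0,"dx": 3,"dy": 0,"dz": 0,"hand": 0.1,"wz": 0}
    - {"wx": 0,"wy": 0,"dx": 0,"dy": 0,"dz": 0,"hand": 0.1,"wz": 0}
    - {"wx": 0,"wy": 0,"dx": 0,"dy": 0,"dz": 0,"hand": 0.1,"wz": 0}

```text
t: 23.45
tcp_pos: [568.2, 120.5, 230.3]
tool_rot: [0.713, 0.701, -0.0, 0.0]
force: [-0.3, 0.1, 0.2]
finger_gap: 38.3
grip_force: 0.0
```

```bash
python3 - <<'E'
from h import *
S=get_image('side');T=get_image('top')
im=np.hstack([cv2.resize(i[:,:,::-1],(400,400),interpolation=cv2.INTER_CUBIC) for i in(S['image'][120:240,190:310],T['image'][110:250,250:390])])
cv2.imwrite('pics/end.png',im)
E
```

```text
(no output)
```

View pics/end.png

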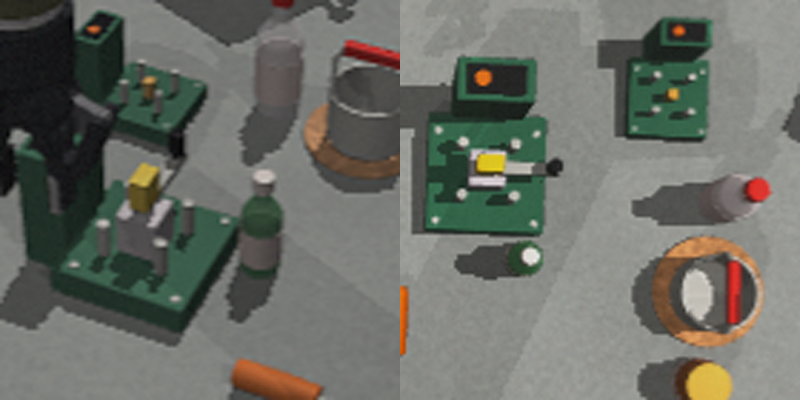

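The crank sits on the base, in side (145,215) and top (490,165), with its arm along the stand's -y, clear of the tower and bottle. The pot is on the pad, the bystanders in view are undisturbed and the gripper is clear.

```bash
python3 -c "
from h import *
print(workorder.hand_in())"
```

```text
the job is handed in; nothing more can be done
None
```

The job is done and handed in at about 23.5 s: the pot stands upright on the cork pad, and the crank is fully home on the larger stand's shaft with its arm along the stand's -y, clear of the tower and the green bottle.

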